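Pop and open the red-tab cuvette holder

ROBOT

A 6-joint arm with a two-finger parallel gripper is mounted at the origin on the work surface. World frame = base frame: x ahead of the robot, y to its left, z up, the work surface at z = 0. Lengths are in m, angles in rad, forces in N, time in s.
With the tool pointing down it reaches from about 0.375 to 0.825 m from the base axis. Payload 5.5 kg.
Tool frame: the origin (TCP) lies between the finger pads; the fingertips stand 14 mm ahead of it and the grasp point (between the pads) lies 5 mm behind it (nose_length is the distance from the TCP to the fingertips, in m); x points along the fingers, y is the direction in which the jaws open and shut, and the axes are right-handed (so a half turn about x gives the same grasp; the last joint's range is limited). The gripper opens to 85 mm and grips with 20 to 120 N. Pads are 22 mm wide; open, the fingers measure 114 mm over their backs; the gripper's body (76 mm by 85 mm) begins 54 mm behind the grasp point. The pads swing forward as they close: fully open they stand 13 mm farther back than shut.
Start: joints at [-1.234, 0.314, -0.047, 1.21, 0, 1.571], TCP at [0.198, -0.566, 0.245] pointing down, gripper open.
Joint ranges: [-2.67, 2.67], [-0.69, 1.73], [-1.03, 1.25], [-2.08, 2.16], [-1.42, 1.45], [-3.14, 3.14]. Speed limits (rad/s): [2.39, 2.39, 3.01, 3.14, 3.14, 3.14].

INTERFACE

Orientations are given as a 3x3 rotation matrix whose columns are the frame's x, y, z axes.
In Python, from bench import * gives the robot as it stands.
- The arm moves only by the tool servo_tool, never from a script. Its argument "targets" is one flat list of numbers, 5 for each row, row after row: the opening, from 0 (shut) to 1 (fully open), then the shift along the tool's x, y, z in m, then the turn about the tool's x in rad. A call has 1 to 12 rows; each row shifts and turns the pose as measured when the row begins, along the tool's axes as they then stand; what a row does not reach is not made up. A row lasts 1/8 s, in which the tool goes at most 62.5 mm and 10.7 degrees, less where a joint would pass 70% of its speed; a pose out of reach is approached as far as the arm can. A call is refused whole if a number of a shift passes 0.0625 or a number of a turn 0.188, either way. A call with a gripper value outside its range is refused whole. The fingers move at their own pace and stop on an object; "force" is the grip in N (left out, the last holds). Time passes only in rows, so rows that do not move let the fingers close. It gives the time, the measured TCP pose, the force and the opening at its end, in the units of the state.
- read_state(): the state, without advancing time (a new reading comes with each control period).
- get_image(name): name is "scene" or "side" or "wrist"; returns a dict with "frame" (480x640x3 uint8, red, green, blue), "mtx" (3x3 intrinsics, pixels), "R" (3x3) and "t" (3): a world point X has camera coordinates R X + t. Camera axes: x right, y down, z forward; pixel columns grow to the right and rows downward; lengths in m; the calibration is good to about 2 mm. A picture is of the moment at which its call begins. There is no depth.
- finish_job(): hands the job in, once; it reports no verdict.
The state is a dict: "time": time; "joint_positions": joint angles; "dq": joint speeds; "joint_torque": joint torques, N m; "eef_pos": TCP position; "ee_rot": TCP orientation; "contact_force": force on the tool from outside, world axes, zero at the start; "torque": the same for the moment, N m; "finger_gap": opening from 0.0 (shut) to 1.0 (fully open).
Only numpy, scipy, OpenCV 4.12 (cv2) and the standard library are available. Lean on these libraries where they do the work, as an engineer would, in place of code of your own. Each camera call takes 0.05 s, during which the arm holds its last target.

TASK

Open the cuvette holder that has the red release tab so it can be loaded: press its tab down so that the lid springs up, then push the lid all the way back until it stands fully open at its stop. Use the fingers only to press and push, without forcing anything; do not pick up or shove any of the loose things, and leave the blue-tab holder shut.

Things in the scene. Friction and masses are not known exactly. Their poses are not given: they have to be found in the camera images.
- red_holder: White cuvette holder with dark grey lid and RED release tab, fixed to the bench. Origin: on the bench; x runs from its front (tab) to its rear (hinge), y to the left of that, z up. Body x -60 to 70, y -45 to 45, top 74 mm. Lid hinge line along y at x 35, z 79.5 mm. Tab rocks about a line along y at x -58, z 59.5 mm.
- blue_holder: The same kind of holder with a BLUE release tab, fixed to the bench; same sizes and axes as red_holder. To be left shut.
- red_tab (a joint): Angle of the red release tab, rad: 0 at rest, growing as its pad is pressed down, 0.32 at its stop (pad point about 9 mm down). Sprung: about 3 N at the pad to start, 6 N at the stop. Frees the lid at about 0.2 to 0.25; springs back to 0 when let go.
- red_lid (a joint): Angle of the red holder's lid, rad: 0 shut and latched, 1.57 upright, 1.85 fully open at its stop (leaning back). Once freed, its spring lifts it to about 0.9 in roughly a second and no further; after that the stiff hinge (about 1 N at the front edge) keeps it where it is left.
- blue_tab (a joint): Angle of the blue release tab, rad, as red_tab.
- blue_lid (a joint): Angle of the blue holder's lid, rad, as red_lid. Shut at the start.
- red_pad (a point): Place to press down: on top of the red tab's pad, 66 mm above the bench, 30 mm ahead of its rocking line (holder x -88). The pad is 36 mm wide, holder x -100 to -60, 5 mm thick. Behind it stands the tab's 30 mm wide hook (holder x -62 to -47, up to 88 mm high), which swings up to 8 mm to the front as the tab is pressed.
- red_lip (a point): Centre of the front (free) edge of the red holder's lid, at half thickness. The lid is a plate 88 mm long from hinge line to this edge, 76 mm wide, 7 mm thick. Sprung up, this edge stands about 148 mm above the bench. Moves with the lid.
- bottle_a: Clear 64 mm wide, 150 mm tall sample bottle with a white cap. Origin: centre of its underside. Loose; to be left alone.
- bottle_b: Second bottle just like bottle_a. Origin: centre of its underside. Loose; to be left alone.
- cuvette: Loose clear cuvette, 13 x 13 x 49 mm, standing upright. Origin: centre of its underside. Loose; to be left alone.
- vial: Small amber jar, 28 mm wide, 55 mm tall. Origin: centre of its underside. Loose; to be left alone.
- beaker: Glass beaker, 70 mm wide, 90 mm tall. Origin: centre of its underside. Loose; to be left alone.
- spatula: Steel laboratory spatula, 180 mm long, 16 mm wide, 5 mm thick, lying flat along its x. Origin: its middle, at the underside. Loose; to be left alone.

How it is judged:
On the way, in this order (a step that is already met when the one before it is completed fails the run):
1. the red release tab is pressed down (value of joint red_tab above 0.15 rad).
2. the red holder's lid has sprung up (value of joint red_lid above 0.6 rad), for 0.1 s.
3. the red holder's lid is pushed fully open (value of joint red_lid above 1.7 rad), for 0.2 s.
At the end, for the whole second after the job is handed in: The red holder's lid rests fully open (beyond 1.7 rad of 1.85), its tab is back up (below 0.06 rad), the blue holder's lid and tab are as they were (below 0.06 rad), and every loose thing is within 25 mm of where it stood (value of joint red_lid between 1.7 and 1.95 rad and velocity of joint red_lid between -0.1 and 0.1 rad/s and value of joint each of red_tab, blue_lid, blue_tab below 0.06 rad and distance of each of bottle_a, bottle_b, cuvette, vial, beaker, spatula from where it was at the start of the episode below 0.025 m); the robot touches nothing.
It fails at once if the blue holder's lid is released or its tab pressed (value of joint blue_lid above 0.1 rad or value of joint blue_tab above 0.12 rad).
It fails at once if a loose thing is lifted or shoved more than 25 mm (distance of any of bottle_a, bottle_b, cuvette, vial, beaker, spatula from where it was at the start of the episode above 0.025 m).
It fails at once if a loose thing is lifted off the bench by more than 12 mm (height (world z) of any of bottle_a, bottle_b, cuvette, vial, beaker, spatula above 0.012 m).
It fails at once if the red holder is forced (more than 60 N) (contact force between any of the fingers, the arm and red_holder above 60 N).
It fails at once if the robot pushes hard on the blue holder (more than 20 N) (contact force between any of the fingers, the arm and blue_holder above 20 N).
It also fails if it takes over 40 s, if anything falls off the work surface, if the arm or the gripper's body presses on something with over 40 N, if the wrist force passes 120 N, or if a joint passes its speed limit or range.

## Working session

There is one attempt and no reset: what is moved stays moved. The work goes in short steps, Python scripts to look and compute and a tool call to move; the robot and the scene stay as the last step left them, time stands still between calls to the robot, and variables do not carry over. Pictures are saved under pics/ and viewed, and the job is handed in when it is done.

Besides the shell and the picture viewer there is one more tool, called after "Emit:" in YAML: its name, and indented under it one key for each argument. servo_tool: Moves the arm, as the interface text tells. Its arguments: {"type":"object","properties":{"targets":{"type":"array","items":{"type":"number"}},"force":{"type":"number"}},"required":["targets"]}

```bash
mkdir -p pics; cat > h.py <<'E'
from bench import *
import numpy as np, cv2
def snap(n,f):
    d=get_image(n); cv2.imwrite('pics/'+f,cv2.cvtColor(d['frame'],cv2.COLOR_RGB2BGR)); return d
def ray(d,u,v,z):
    r=np.linalg.solve(d['mtx'],[u,v,1.]); R=d['R']; c=-R.T@d['t']; w=R.T@r
    return c+w*(z-c[2])/w[2]
def proj(d,X):
    p=d['mtx']@(d['R']@np.array(X)+d['t']); return p[:2]/p[2]
E
python3 - <<'E'
from h import *
import pickle
D={n:snap(n,n+'0.png') for n in ['scene','side','wrist']}
pickle.dump(D,open('d0.pkl','wb'))
s=read_state();print(s['time'],s['eef_pos'],s['ee_rot'],s['contact_force'])
for n in D: print(n,-D[n]['R'].T@D[n]['t'])
E
```

```text
0.15 [ 0.19814918 -0.5659156   0.24462273] [[-4.35371652e-04  3.30399844e-01 -9.43840958e-01]
 [ 1.19655108e-03 -9.43840199e-01 -3.30400131e-01]
 [-9.99999189e-01 -1.27320077e-03  1.55809762e-05]] [-0.77330904 -0.44409264  0.11219792]
scene [ 1.29794296 -0.52060038  0.90603781]
side [0.0942194  0.57597732 0.73363684]
wrist [ 0.26147089 -0.54412723  0.37310895]
```

View pics/scene0.png

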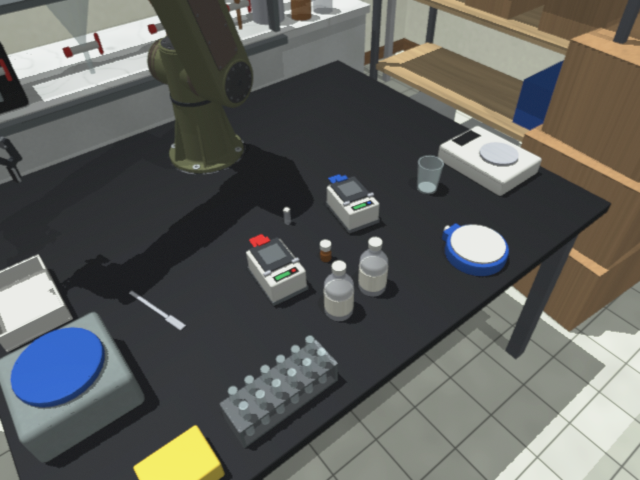

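View pics/side0.png

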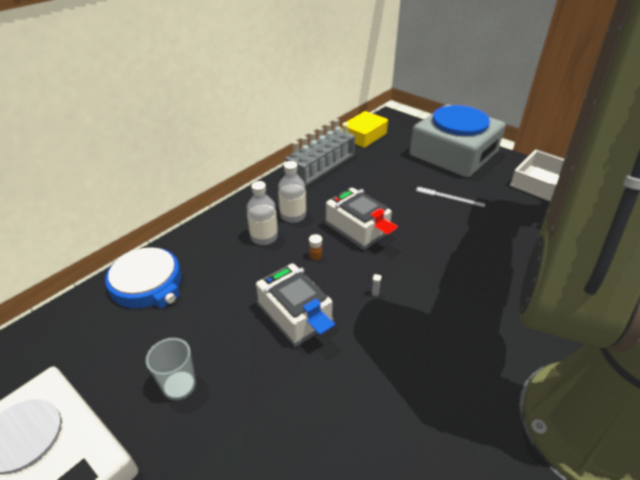

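View pics/wrist0.png

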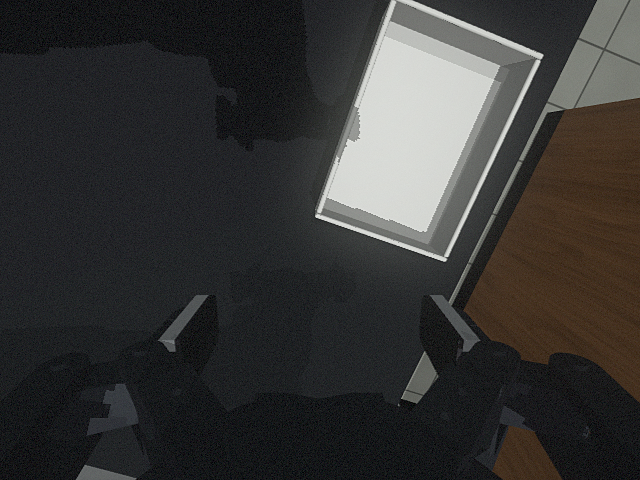

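The scene view shows the red tab near (260,241) with its holder body around (277,270), and the blue one at (352,202). In the side view the red tab is at about (384,222). Next I'll zoom in and measure.

```bash
python3 - <<'E'
from h import *
import pickle
D=pickle.load(open('d0.pkl','rb'))
a=D['scene']['frame'][150:330,220:400]; b=D['side']['frame'][160:340,240:420]
im=np.hstack([cv2.resize(x,(400,400),interpolation=cv2.INTER_CUBIC)for x in(a,b)])
im=cv2.resize(im,(800,400));cv2.imwrite('pics/z0.png',im[:,:,::-1])
for n in ['scene','side']:
    f=D[n]['frame']; h=cv2.cvtColor(f,cv2.COLOR_RGB2HSV)
    m=(((h[...,0]<6)|(h[...,0]>174))&(h[...,1]>190)&(h[...,2]>120)).astype(np.uint8)
    k,l,st,c=cv2.connectedComponentsWithStats(m)
    for i in range(1,k):
        if st[i,4]>15: print(n,st[i],c[i],ray(D[n],*c[i],.066))
E
```

```text
side [372 209  25  25 283] [383.00353357 222.13427562] [ 0.52636021 -0.12944787  0.066     ]
```

View pics/z0.png

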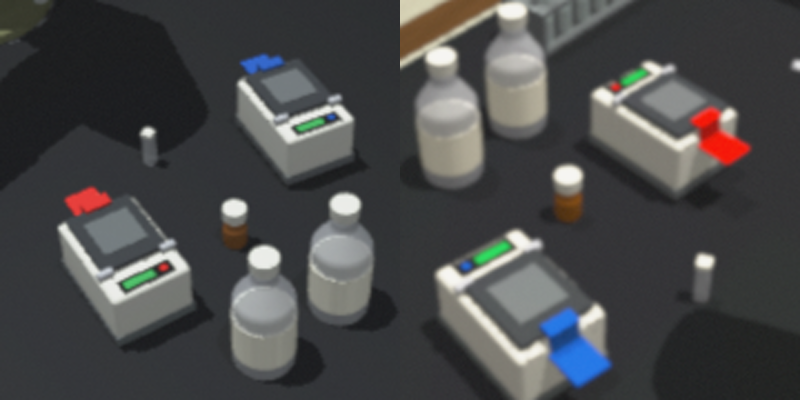

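```bash
python3 - <<'E'
from h import *
import pickle
D=pickle.load(open('d0.pkl','rb'))
for n,o,pts in [('side',(240,160),[(349,148),(324,163),(297,123)]),('scene',(220,150),[(120,300),(188,262),(65,203),(105,198)])]:
    for p in pts:
        q=np.array(p)/2.2222+o
        print(n,q,ray(D[n],*q,.066)[:2],ray(D[n],*q,.074)[:2])
# objects bases
s=2.2222
for nm,p in [('botA',(263,372)),('botB',(340,318)),('vial',(235,246)),('cuv',(150,164))]:
    q=np.array(p)/s+(220,150); print(nm,ray(D['scene'],*q,0)[:2])
for nm,p in [('botA',(518-400,133)),('botB',(450-400,182)),('vial',(568-400,220)),('cuv',(703-400,300))]:
    q=np.array(p)/s+(240,160); print(nm,ray(D['side'],*q,0)[:2])
E
```

```text
side [397.05157052 226.60066601] [ 0.49340697 -0.13693282] [ 0.48862368 -0.12839033]
side [385.80145801 233.35073351] [ 0.49913171 -0.1015038 ] [ 0.49427982 -0.09338584]
side [373.65133651 215.35055351] [ 0.55697645 -0.13568015] [ 0.55143144 -0.12715267]
scene [274.00054001 285.00135001] [ 0.6554586  -0.17411654] [ 0.66157722 -0.17741624]
scene [304.60084601 267.90117901] [ 0.65723402 -0.09098331] [ 0.66333574 -0.09507472]
scene [249.2502925  241.35091351] [ 0.50283772 -0.14300263] [ 0.51040981 -0.14659863]
scene [267.2504725  239.10089101] [ 0.52399533 -0.10487871] [ 0.53136593 -0.10883779]
botA [ 0.77516671 -0.08812373]
botB [0.77209037 0.01930972]
vial [ 0.62079429 -0.00174532]
cuv [0.44837447 0.00312575]
botA [ 0.7449483  -0.06027642]
botB [0.74270399 0.04709481]
vial [0.60856364 0.00893736]
cuv [0.4400116  0.00754425]
```

Emit:
servo_tool:
  targets: [0,-0.004,-0.032,-0.043,0,0,-0.004,-0.032,-0.043,0,0,-0.004,-0.032,-0.043,0,0,-0.004,-0.032,-0.043,0,0,-0.004,-0.032,-0.043,0,0,-0.004,-0.032,-0.043,0,0,-0.004,-0.032,-0.043,0,0,-0.004,-0.032,-0.043,0,0,0,0,0,0.17,0,0,0,0,0.17]

```text
time: 1.4
eef_pos: [0.4453, -0.1988, 0.2754]
ee_rot: [[-0.001, -0.014, -1.0], [0.004, -1.0, 0.014], [-1.0, -0.004, 0.001]]
contact_force: [-0.6, -0.5, -0.0]
finger_gap: 0.001
```

Emit:
servo_tool:
  targets: [0,-0.01,-0.035,-0.015,0,0,-0.01,-0.03,-0.01,0,0,0,0,0,0]

```text
time: 1.78
eef_pos: [0.4714, -0.1323, 0.2952]
ee_rot: [[-0.003, -0.015, -1.0], [0.004, -1.0, 0.015], [-1.0, -0.004, 0.003]]
contact_force: [-0.3, -0.6, 0.2]
finger_gap: 0.001
```

```bash
python3 - <<'E'
from h import *
import pickle
d=snap('wrist','w1.png'); pickle.dump(d,open('d1.pkl','wb'))
s=read_state();print(s['time'],s['eef_pos'],s['joint_positions'],-d['R'].T@d['t'])
E
```

```text
1.825 [ 0.47090844 -0.13306122  0.29476443] [-0.27727307  0.09206486 -0.20906873  1.27412935  0.00291761  2.8806409 ] [ 0.53883841 -0.13419978  0.42362963]
```

View pics/w1.png

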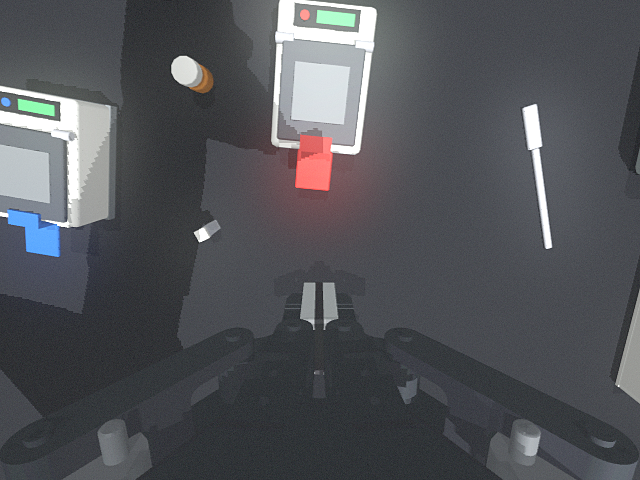

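The wrist view shows the red holder from above: pad front edge from (296,187) to (329,190), body top from about (278,0) to (358,154). Next I'll compute its pose.

```bash
python3 - <<'E'
from h import *
import pickle
d=pickle.load(open('d1.pkl','rb'))
f=d['frame'];h=cv2.cvtColor(f,cv2.COLOR_RGB2HSV)
roi=np.zeros(f.shape[:2],np.uint8);roi[150:210,280:350]=1
m=(((h[...,0]<8)|(h[...,0]>172))&(h[...,1]>150)&(h[...,2]>150)&(roi>0)).astype(np.uint8)
print(m.sum()); c=max(cv2.findContours(m,0,2)[0],key=cv2.contourArea)
print(c.reshape(-1,2).min(0),c.reshape(-1,2).max(0))
P=np.array([ray(d,*p,.066)[:2] for p in c.reshape(-1,2)])*1000
r=cv2.minAreaRect(P.astype(np.float32));print('pad rect mm',r,cv2.boxPoints(r))
# white top
w=((h[...,1]<50)&(h[...,2]>170)).astype(np.uint8); w[:,:255]=0;w[:,400:]=0;w[165:]=0
pts=cv2.findNonZero(w); hull=cv2.convexHull(pts)
H=np.array([ray(d,*p,.074)[:2] for p in hull.reshape(-1,2)])*1000
r=cv2.minAreaRect(H.astype(np.float32));print('body',r,cv2.boxPoints(r))
for p in [(279,0),(377,9),(358,154),(272,150)]: print(p,ray(d,*p,.074)[:2]*1000)
z=cv2.resize(f[0:210,240:420],None,fx=2.8,fy=2.8,interpolation=2);cv2.imwrite('pics/z1.png',z[:,:,::-1])
E
```

```text
147
[295 150] [329 190]
pad rect mm ((517.1116333007812, -126.71409606933594), (36.05950164794922, 38.133949279785156), 83.4549789428711) [[ 496.1138   -142.45302 ]
 [ 533.9992   -146.79967 ]
 [ 538.1095   -110.975174]
 [ 500.22406  -106.628525]]
body ((601.2156372070312, -135.69259643554688), (91.05012512207031, 128.82797241210938), 83.53012084960938) [[ 532.0821  -173.6695 ]
 [ 660.08954 -188.18594]
 [ 670.3492   -97.7157 ]
 [ 542.34174  -83.19925]]
(279, 0) [667.49327956 -99.32216383]
(377, 9) [ 658.99577729 -187.12826655]
(358, 154) [ 533.06489948 -172.0035826 ]
(272, 150) [538.25011047 -86.27823268]
```

View pics/z1.png

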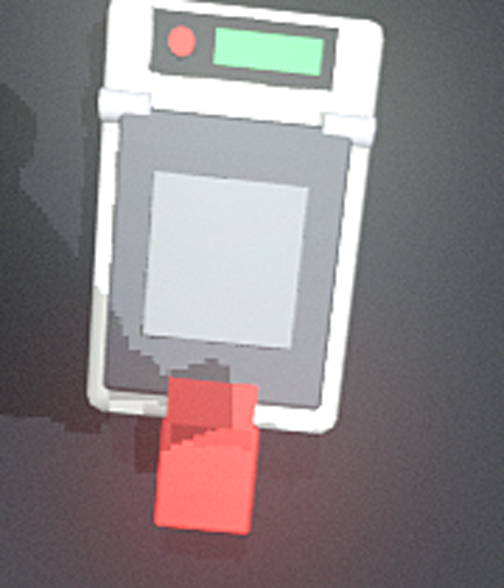

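Emit:
servo_tool:
  targets: [0,0.01,-0.004,-0.018,0.06,0,0.02,-0.003,-0.018,0,0,0.03,0,0,0,0,0.03,0,0,0,0,0.03,0,0,0,0,0.03,0,0,0,0,0.025,0,0,0,0,0,0,0,0]

```text
time: 2.82
eef_pos: [0.5024, -0.1347, 0.1111]
ee_rot: [[-0.009, -0.087, -0.996], [0.001, -0.996, 0.086], [-1.0, -0.001, 0.009]]
contact_force: [-0.4, 0.6, 0.2]
finger_gap: -0.0
```

```bash
python3 - <<'E'
from h import *
d=snap('wrist','w2.png');d2=snap('side','s2.png')
s=read_state();print(s['time'],s['eef_pos'],s['ee_rot'],s['joint_positions'],s['contact_force'])
c,q=np.cos(-.113),np.sin(-.113);v=np.array(s['eef_pos'])[:2]-[.5962,-.1351]
print('holder frame',c*v[0]+q*v[1],-q*v[0]+c*v[1])
u,vv=proj(d2,s['eef_pos']).astype(int)
z=cv2.resize(d2['frame'][max(0,vv-90):vv+90,u-120:u+120],None,fx=3,fy=3,interpolation=2);cv2.imwrite('pics/z2.png',z[:,:,::-1])
E
```

```text
2.925 [ 0.50439393 -0.13489744  0.11342798] [[-5.00596827e-03 -8.62745767e-02 -9.96258821e-01]
 [ 4.93300189e-04 -9.96271396e-01  8.62731870e-02]
 [-9.99987348e-01 -5.95738279e-05  5.02986226e-03]] [-2.60834282e-01  2.65691577e-01 -4.28102704e-01  8.81965925e-01
 -8.14358356e-04  2.96714221e+00] [ 0.20980207 -0.09171582 -0.77812109]
holder frame -0.09124339449951077 -0.010150756680226202
```

View pics/z2.png

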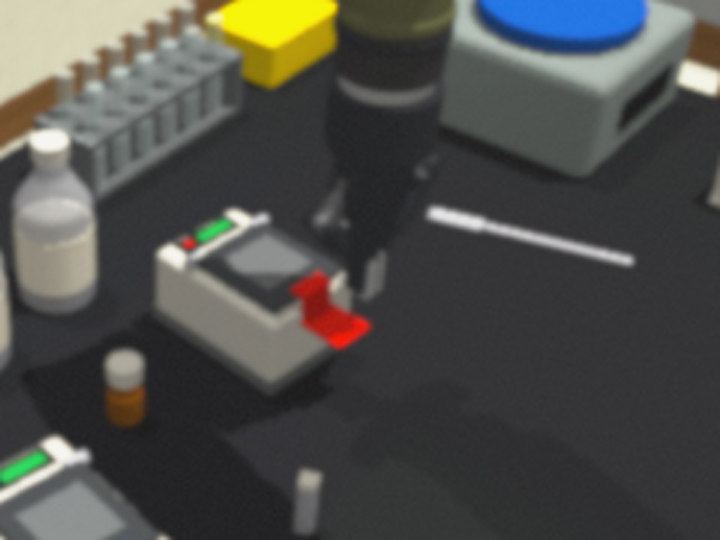

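View pics/w2.png

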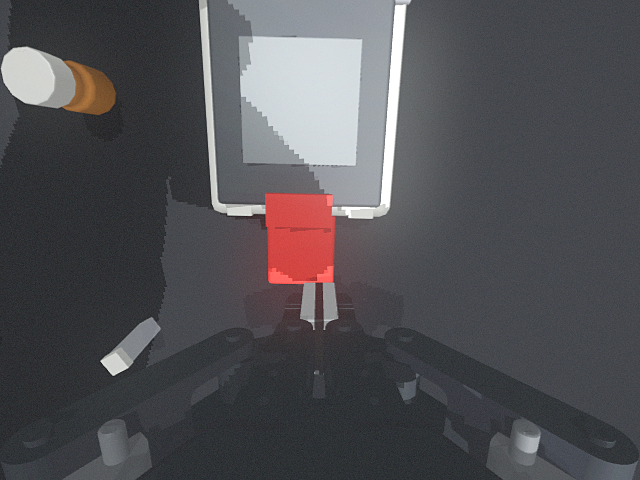

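Emit:
servo_tool:
  targets: [0,0,-0.01,-0.003,0,0,0.01,0,0,0,0,0.01,0,0,0,0,0.008,0,0,0,0,0,0,0,0]

```text
time: 3.55
eef_pos: [0.5105, -0.1251, 0.0863]
ee_rot: [[-0.0, -0.086, -0.996], [-0.001, -0.996, 0.086], [-1.0, 0.001, 0.0]]
contact_force: [-0.6, 0.7, -0.4]
finger_gap: 0.002
```

```bash
cat > st.py <<'E'
from h import *
s=read_state();print(s['time'],s['eef_pos'],s['contact_force'])
c,q=np.cos(-.113),np.sin(-.113);v=np.array(s['eef_pos'])[:2]-[.5962,-.1351]
print('holder frame mm',1000*(c*v[0]+q*v[1]),1000*(-q*v[0]+c*v[1]))
E
python3 st.py; python3 -c "
from h import *
snap('wrist','w3.png')"
```

```text
3.55 [ 0.51051354 -0.12511026  0.08625803] [-0.62981392  0.65810525 -0.44963318]
holder frame mm -86.26641659970765 0.264049382721971
```

View pics/w3.png

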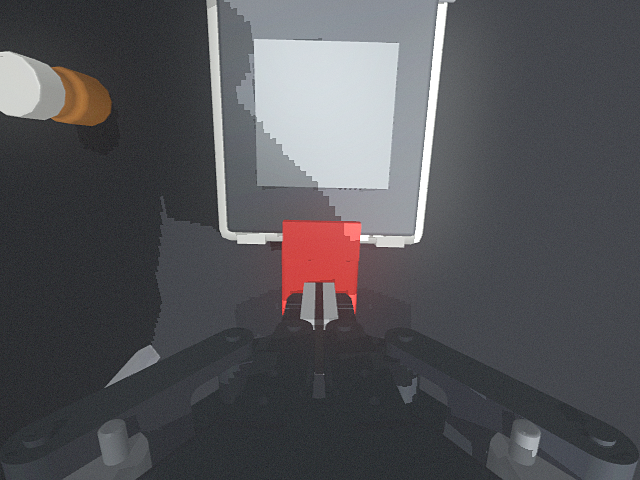

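The fingers are centred over the red pad at (320,290). Pressing down.

Emit:
servo_tool:
  targets: [0,0.002,0,0.004,0,0,0.005,0,0,0,0,0.004,0,0,0,0,0.004,0,0,0]

```text
time: 4.1
eef_pos: [0.5062, -0.125, 0.072]
ee_rot: [[0.0, -0.086, -0.996], [-0.001, -0.996, 0.086], [-1.0, 0.001, -0.0]]
contact_force: [-1.7, 1.4, 7.8]
finger_gap: -0.002
```

```bash
python3 st.py
```

```text
4.1 [ 0.50617354 -0.12497648  0.07201349] [-1.71945436  1.38042842  7.8069161 ]
holder frame mm -90.59381792770758 -0.09239842426631353
```

Emit:
servo_tool:
  targets: [0,0.001,0,0,0,0,0,0,0,0,0,0,0,0,0,0,0,0,0,0,0,0,0,0,0,0,0,0,0,0]

```text
time: 4.85
eef_pos: [0.5062, -0.125, 0.0736]
ee_rot: [[0.002, -0.087, -0.996], [-0.001, -0.996, 0.087], [-1.0, 0.001, -0.002]]
contact_force: [-3.3, 0.3, 5.4]
finger_gap: -0.001
```

```bash
python3 st.py; python3 -c "
from h import *
d=snap('side','s4.png');f=d['frame'][130:310,270:510]
cv2.imwrite('pics/z4.png',cv2.resize(f,None,fx=3,fy=3,interpolation=2)[:,:,::-1])"
```

```text
4.85 [ 0.50615504 -0.12495504  0.07358227] [-3.32583516  0.25639013  5.44335642]
holder frame mm -90.6146194892846 -0.07318102114324022
```

View pics/z4.png

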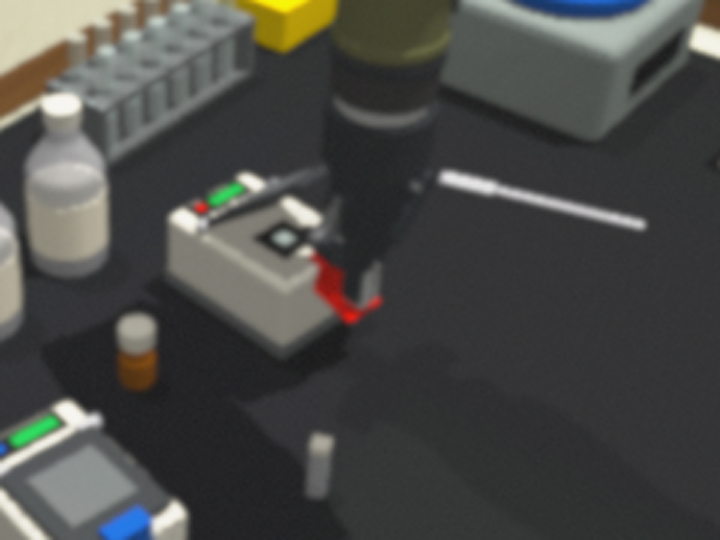

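The lid is released and partway up, close under the gripper (lid edge at about (325,170) in the zoom). I'll back off diagonally, up and to the front.

Emit:
servo_tool:
  targets: [0,-0.012,0,0.01,0,0,-0.015,0,0.015,0,0,-0.015,0,0.015,0,0,-0.01,0,0.01,0,0,-0.01,0,0,0,0,0,0,0,0,0,0,0,0,0,0,0,0,0,0,0,0,0,0,0]

```text
time: 6.02
eef_pos: [0.454, -0.1205, 0.1383]
ee_rot: [[0.002, -0.087, -0.996], [-0.001, -0.996, 0.087], [-1.0, 0.001, -0.002]]
contact_force: [-0.0, 0.3, -0.2]
finger_gap: 0.003
```

```bash
python3 st.py; python3 -c "
from h import *
d=snap('side','s5.png');f=d['frame'][130:310,270:510]
cv2.imwrite('pics/z5.png',cv2.resize(f,None,fx=3,fy=3,interpolation=2)[:,:,::-1])
snap('wrist','w5.png')"
```

```text
6.025 [ 0.4540233  -0.12045816  0.13826503] [-0.03087486  0.31055682 -0.18674699]
holder frame mm -142.92094280396248 -1.4833433923140578
```

View pics/z5.png

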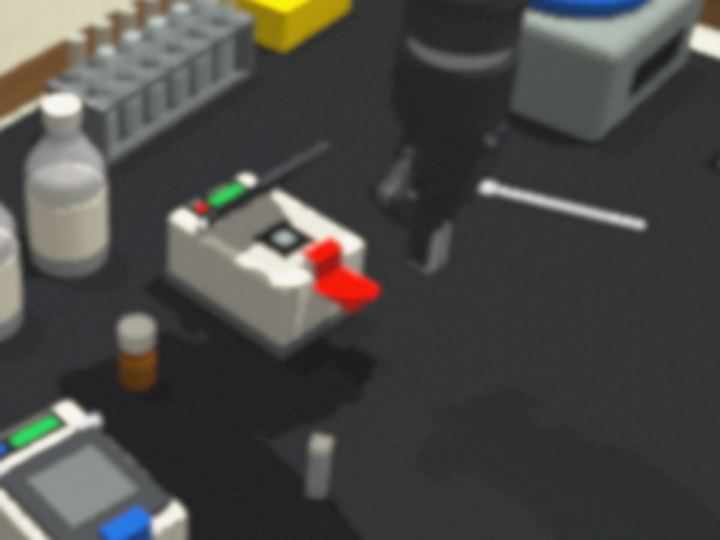

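View pics/w5.png

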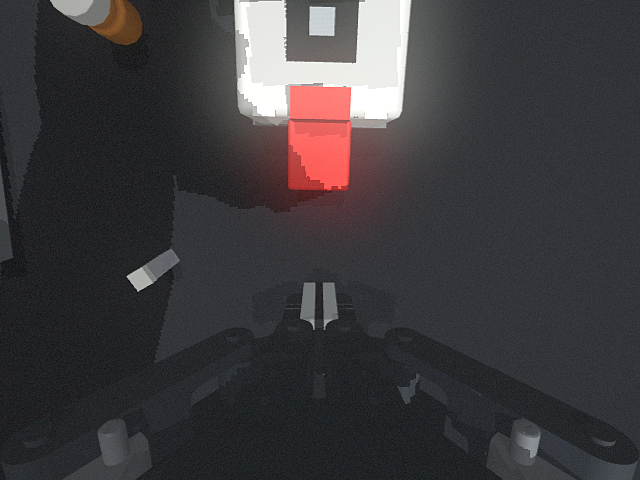

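The lid is sprung up (about 0.9 rad, edge at (328,147) in the zoom) and the tab is back up. Now I'll push forward, fingertips at z of about 0.124.

Emit:
servo_tool:
  targets: [0,0,0,-0.025,0,0,0,0,-0.025,0,0,0,0,-0.025,0,0,0,0,-0.015,0,0,0,0,-0.01,0,0,0,0,-0.01,0,0,0,0,0,0]

```text
time: 7.0
eef_pos: [0.5651, -0.13, 0.137]
ee_rot: [[-0.002, -0.087, -0.996], [-0.0, -0.996, 0.087], [-1.0, 0.001, 0.002]]
contact_force: [0.4, -0.1, -0.7]
finger_gap: -0.004
```

```bash
python3 st.py; python3 -c "
from h import *
d=snap('side','s6.png');f=d['frame'][130:310,270:510]
cv2.imwrite('pics/z6.png',cv2.resize(f,None,fx=3,fy=3,interpolation=2)[:,:,::-1])"
```

```text
7.0 [ 0.56507789 -0.12999194  0.13703358] [ 0.43948161 -0.09386318 -0.7023835 ]
holder frame mm -31.499609397815973 1.566166493626372
```

View pics/z6.png

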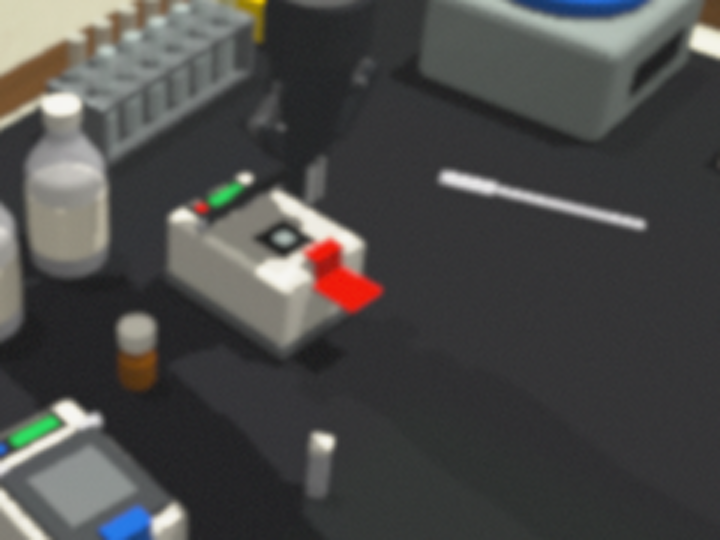

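Emit:
servo_tool:
  targets: [0,0,0,-0.01,0,0,0,0,-0.01,0,0,0,0,-0.008,0,0,0,0,-0.008,0,0,0,0,-0.005,0]

```text
time: 7.68
eef_pos: [0.6093, -0.1344, 0.142]
ee_rot: [[0.003, -0.087, -0.996], [-0.002, -0.996, 0.087], [-1.0, 0.002, -0.004]]
contact_force: [-0.7, -0.2, 0.6]
finger_gap: 0.003
```

```bash
python3 st.py; python3 -c "
from h import *
d=snap('side','s7.png');f=d['frame'][110:290,270:510]
cv2.imwrite('pics/z7.png',cv2.resize(f,None,fx=3,fy=3,interpolation=2)[:,:,::-1])"
```

```text
7.675 [ 0.60926812 -0.13444167  0.14203145] [-0.67869367 -0.24597062  0.61851423]
holder frame mm 12.910545948938218 2.127691406418262
```

View pics/z7.png

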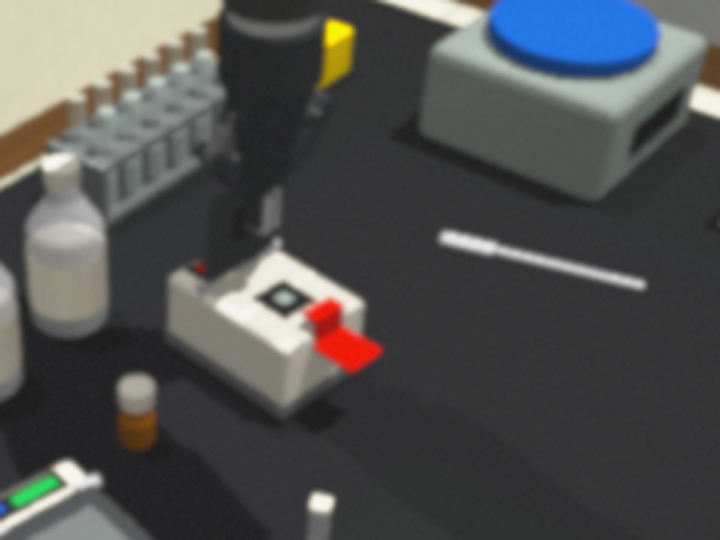

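Emit:
servo_tool:
  targets: [0,0.002,0,-0.006,0,0,0.002,0,-0.005,0,0,0,0,-0.004,0]

```text
time: 8.1
eef_pos: [0.6278, -0.1363, 0.1406]
ee_rot: [[0.009, -0.087, -0.996], [-0.004, -0.996, 0.087], [-1.0, 0.003, -0.009]]
contact_force: [-1.5, 0.9, 0.2]
finger_gap: -0.001
```

```bash
python3 st.py
```

```text
8.1 [ 0.62778752 -0.13633544  0.14058813] [-1.48361986  0.91784918  0.20779941]
holder frame mm 31.525375898391932 2.3342381044461535
```

Emit:
servo_tool:
  targets: [0,0.001,0,-0.003,0,0,0,0,-0.002,0]

```text
time: 8.35
eef_pos: [0.6318, -0.1366, 0.1386]
ee_rot: [[0.006, -0.087, -0.996], [-0.003, -0.996, 0.087], [-1.0, 0.003, -0.006]]
contact_force: [-6.9, -0.8, 6.3]
finger_gap: 0.002
```

```bash
python3 st.py; python3 -c "
from h import *
d=snap('side','s8.png');f=d['frame'][110:290,270:510]
cv2.imwrite('pics/z8.png',cv2.resize(f,None,fx=3,fy=3,interpolation=2)[:,:,::-1])"
```

```text
8.35 [ 0.63178943 -0.13663054  0.13861994] [-6.86379596 -0.81689651  6.32129366]
holder frame mm 35.53503923165379 2.4922697279467783
```

View pics/z8.png

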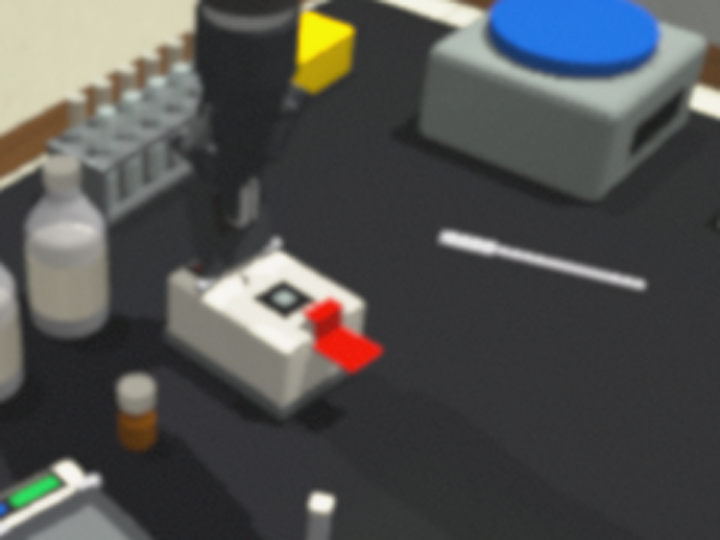

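The force rose at the place predicted for the stop. One small extra push will confirm it, then I'll hold.

Emit:
servo_tool:
  targets: [0,0,0,-0.002,0,0,0,0,0,0,0,0,0,0,0]

```text
time: 8.78
eef_pos: [0.6314, -0.1366, 0.1385]
ee_rot: [[0.001, -0.088, -0.996], [-0.003, -0.996, 0.088], [-1.0, 0.003, -0.001]]
contact_force: [-0.7, -0.9, 1.6]
finger_gap: 0.001
```

```bash
python3 st.py
```

```text
8.775 [ 0.63141979 -0.13660266  0.13850707] [-0.70074075 -0.85546644  1.59806147]
holder frame mm 35.1646048119825 2.4782967474817816
```

Emit:
servo_tool:
  targets: [0,0,0,0.01,0,0,0,0,0.02,0,0,0,0,0.03,0,0,0,0,0.04,0,0,0,0,0.04,0,0,-0.02,0,0.03,0,0,0,0,0,0,0,0,0,0,0]

```text
time: 9.78
eef_pos: [0.4549, -0.1204, 0.1563]
ee_rot: [[0.003, -0.087, -0.996], [-0.002, -0.996, 0.087], [-1.0, 0.002, -0.003]]
contact_force: [1.4, 0.6, 1.0]
finger_gap: 0.005
```

```bash
python3 st.py; python3 - <<'E'
from h import *
d=snap('side','s9.png');e=snap('scene','c9.png')
c,q=np.cos(-.113),np.sin(-.113)
def W(x,y,z): return [.5962+c*x-q*y,-.1351+q*x+c*y,z]
ims=[]
for D,(v0,u0) in ((d,(110,300)),(e,(160,200))):
    f=cv2.resize(D['frame'][v0:v0+160,u0:u0+133],None,fx=3,fy=3,interpolation=2).copy()
    for th,col in((1.7,(255,255,0)),(1.85,(0,255,0))):
        for y in(-.038,.038):
            p=proj(D,W(.035-.088*np.cos(th),y,.0795+.088*np.sin(th)));cv2.circle(f,tuple(int(t) for t in 3*(p-[u0,v0])),2,col,-1)
    ims.append(f)
cv2.imwrite('pics/z9.png',np.hstack(ims)[:,:,::-1])
E
```

```text
9.775 [ 0.45491743 -0.12039698  0.15627558] [1.37494828 0.62344612 1.00005505]
holder frame mm -142.03942126765784 -1.3217249865664238
```

View pics/z9.png

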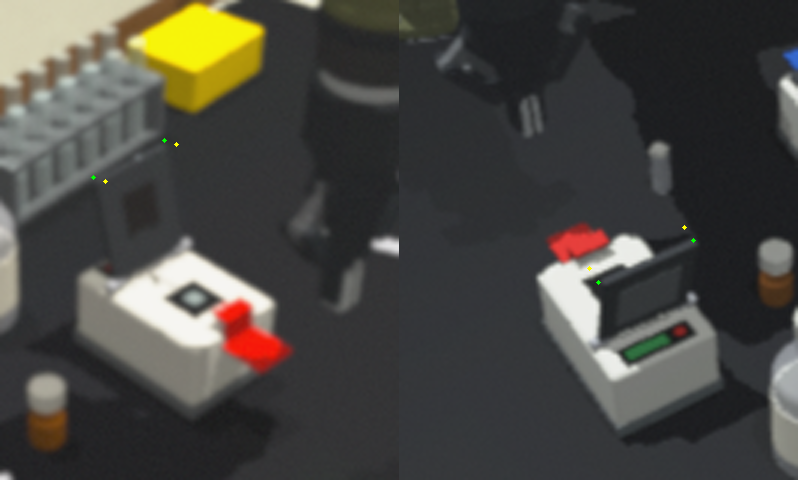

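The lid edge matches the projected 1.85 rad points in both views and the tab is up. One check of the loose things, then I'll hand in.

```bash
python3 - <<'E'
from h import *
import pickle
D=pickle.load(open('d0.pkl','rb'))
e=get_image('scene')
a=D['scene']['frame'];b=e['frame']
for nm,(x0,y0,x1,y1) in dict(bA=(322,262,356,320),bB=(357,238,390,296),vial=(317,238,334,263),cuv=(281,205,293,226),beaker=(414,154,445,194),spat=(128,288,188,330),blue=(325,172,382,230)).items():
    t=cv2.cvtColor(a[y0:y1,x0:x1],7); s=cv2.cvtColor(b[y0-8:y1+8,x0-8:x1+8],7)
    r=cv2.matchTemplate(s,t,cv2.TM_CCOEFF_NORMED); _,mv,_,ml=cv2.minMaxLoc(r); print(nm,round(mv,3),ml[0]-8,ml[1]-8)
s=read_state();print(s['time'],s['contact_force'],np.abs(s['dq']).max())
finish_job()
E
```

```text
bA 0.996 0 0
bB 1.0 0 0
vial 0.938 0 0
cuv 0.922 0 0
beaker 1.0 0 0
spat 0.972 0 0
blue 0.994 0 0
9.925 [-0.39888969 -0.45495123  0.09409957] 0.005791755693709903
the job is handed in; nothing more can be done
```

The red holder is open. I pressed its tab about 8 mm down with the shut fingers (about 8 N), and the lid sprang up. I then pushed the lid back until the force rose to about 7 N at its stop, backed the arm clear, and handed the job in at 9.9 s.

- **Lid and tab:** in the scene view the lid edge falls on the points drawn for 1.85 rad. In the side view it is a few pixels off them. The red tab is back up.
- **Everything else:** template matching in the scene view showed no shift of any loose thing or of the blue holder, which is still shut.
- **Robot:** it is standing clear and still, with under 1 N on the tool.
- **Possible extra contact:** while I held the tab down, the rising lid seems to have rested lightly against the gripper (about 3 N sideways). It came up fully once I backed off.
- **Not read directly:** the joint angles and contact forces were not available as readings. The lid and tab results come from the pictures and the force on the tool.

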